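Square up the nut-counting boards in the corner frame

TASK

Put the nut-counting board that lies on the table on top of the two that lie askew in the steel stacking frame, same way round. Then square up the whole stack of three so that every board sits flush against both fences of the frame and flat on the one below. Push gently: the frame is loose and must not be shoved along the table, and leave the other things on the table where they are.

Things in the scene. Friction and masses are not known exactly. Their poses are not given: they have to be found in the camera images.
- frame: Stacking frame: steel deck 210 (x) x 180 (y) x 18 mm with two upright fences in a square corner, along its +x and +y sides; the -x and -y sides are open. Loose, 5.3 kg: a sideways push over about 25 N slides it. Origin: centre of its underside, on the table; z up. A board touching both fences lies with its x along the frame's x, its centre at frame x = +18, y = +18.
- end_fence (a point): Point on the frame's end fence: on its inner face (frame x = +93 mm), at its top edge, 66 above the table, 48 above the deck. The fence is 12 thick and runs from frame y = -60 to +90. Axes as the frame's.
- side_fence (a point): Point on the frame's side fence: on its inner face (frame y = +78 mm), at its top edge, 66 above the table, 48 above the deck. The fence is 12 thick and runs from frame x = -30 to +105. Axes as the frame's.
- spare_board_mid (a point): Varnished plywood counting board (slides easily) 150 (x) x 120 (y) x 14 mm, about 0.15 kg, round marks. Two slots go through it, each 31 wide (y), 56 long (x), either side of a central grip bar 18 wide (y), 56 long (along x). This point: its centre, half-way up, in the bar; z up. It starts flat on the table beside the frame.
- low_board_mid (a point): Same board as the spare one (150 x 120 x 14 mm, slots and grip bar alike). This point is its centre, half-way up. It starts on the frame's deck, askew, its edges 2 to 45 mm short of the fences.
- mid_board_mid (a point): Same board as the spare one (150 x 120 x 14 mm, slots and grip bar alike). This point is its centre, half-way up. It starts on the low board, askew in another way, its edges 2 to 45 mm short of the fences.
- dish: Bystander: small open steel dish with hazelnuts fixed in it, 96 wide, 30 high. Origin: its underside.
- jar: Bystander: empty glass jar with a steel lid, 72 in diameter, 95 high. Origin: its underside.
- scoop: Bystander: steel spoon 180 long, lying flat. Origin near its middle.
- brush: Bystander: hand brush 190 long, lying flat. Origin near its middle.

How it is judged:
By the outcome, as a careful person would: the job done as asked, in the order asked, and still so for the second after the job is handed in, with the robot touching nothing.
It also fails if it takes over 67 s, if anything falls off the work surface, if the arm or the gripper's body presses on something with over 40 N, if the wrist force passes 120 N, or if a joint passes its speed limit or range.

ROBOT

A 7-joint arm with a two-finger parallel gripper is mounted at the origin on the work surface. World frame = base frame: x ahead of the robot, y to its left, z up, the work surface at z = 0. Lengths are in mm, angles in rad, forces in N, time in s.
With the tool pointing down it reaches from about 400 to 900 mm from the base axis. Payload 5.6 kg.
Tool frame: the origin (TCP) lies midway between the tips of the shut fingers; the grasp point (between the pads) lies 19 mm behind it; x points along the fingers, y is the direction in which the jaws open and shut, and the axes are right-handed (so a half turn about x gives the same grasp; the last joint's range is limited). The gripper opens to 92 mm and grips with 3 to 60 N. Pads are 20 mm wide; open, the fingers measure 128 mm over their backs; the gripper's body (75 mm by 189 mm) begins 69 mm behind the grasp point.
Start: joints at [-1.145, 0.468, -0.012, 1.603, 0.006, 1.071, -0.056], TCP at [293.722, 579.86, 174.992] pointing down, gripper open.
Joint ranges: [-2.53, 2.53], [-0.31, 2.02], [-1.57, 1.55], [0.28, 2.44], [-1.29, 4.43], [0.15, 1.84], [-2.92, 2.92]. Speed limits (rad/s): [2.57, 2.57, 3.14, 3.14, 3.14, 3.14, 3.14].

INTERFACE

Orientations are given as a rotation vector (axis times angle).
In Python, from cell import robot, grip, kin, viewer gives the robot as it stands. Calls block until the motion is done:
- robot.movep(position, orientation): joint-space move of the TCP to a pose.
- robot.servo_line(position, feed=150, rotation=None): straight line of the TCP; rotation=None keeps the orientation; feed is the mean speed in mm/s.
- robot.goto_joints(angles): joint-space move.
- grip(opening, newtons=None): opening from 0.0 (shut) to 1.0 (fully open); newtons is the grip in N (None keeps the last); returns when the fingers have stopped.
- robot.hold(seconds).
- kin.ik(position, orientation): joint angles nearest the present ones, or None.
- robot.observe(): the state.
- viewer.read_camera(name): name is "scene" or "top"; returns the picture (384x512x3 uint8, red, green, blue); there is no depth.
- viewer.camera_info(name): a dict with "camera_matrix" (3x3 intrinsics, pixels), "R" (3x3) and "t" (3): a world point X has camera coordinates R X + t. Camera axes: x right, y down, z forward; pixel columns grow to the right and rows downward; lengths in mm; the calibration is good to about 2 mm. A picture is of the moment at which its call begins. camera_info takes no time and is no camera call.
A pose or a line that the arm cannot do raises robot.IKError and nothing moves.
- robot.job_done(): hands the job in, once; it reports no verdict.
Trained networks look in the newest picture that a camera, given by its name, has taken for a name from the list of things; names that differ only in an ending like _2 or _b are one class to them, and where a whole thing is asked for, a point or a joint stands for the part that bears it (a point fixed in the world has none). Each returns a list of dicts, best first, with "confidence" (0 to 1); they miss things now and then, are a little off and sometimes report something else, mostly with a low value. They report only what shows in the picture. A call takes as long as a camera call.
- viewer.silhouettes(name, camera): "mask" (384x512 bool, what is visible of it).
- viewer.pinpoint(name, camera): "at" ([x, y, z] in mm, in the coordinates of the camera as it stood for that picture, good to about 4 mm: a listed point, or the origin of a listed thing).
The state is a dict: "t": time; "joints": joint angles; "joint_velocities": joint speeds; "joint_torque": joint torques, N m; "tcp_pos": TCP position; "tcp_rot": TCP orientation; "contact_force": force on the tool from outside, world axes, zero at the start; "wrist_torque": the same for the moment, N m; "grip_width": opening from 0.0 (shut) to 1.0 (fully open).
Only numpy, scipy, OpenCV 4.12 (cv2) and the standard library are available. Lean on these libraries where they do the work, as an engineer would, in place of code of your own. Each camera call takes 0.05 s, during which the arm holds its last target.

## Working session

There is one attempt and no reset: what is moved stays moved. The work goes in short steps, each a Python script; the robot and the scene stay as the last script left them, time stands still between calls to the robot, and variables do not carry over. Pictures are saved under pics/ and viewed, and the job is handed in when it is done.

```bash
ls; mkdir -p pics; cat > h.py <<'E'
import numpy as np, cv2
from cell import robot, grip, kin, viewer
def save(cam,fn,scale=1.5):
    im=viewer.read_camera(cam); cv2.imwrite('pics/'+fn,cv2.resize(im[:,:,::-1],None,fx=scale,fy=scale,interpolation=cv2.INTER_CUBIC)); return im
def cam(n):
    c=viewer.camera_info(n); return np.array(c['camera_matrix']),np.array(c['R']),np.array(c['t']).ravel()
def toworld(n,p):
    K,R,t=cam(n); return R.T@(np.array(p)-t)
def proj(n,X):
    K,R,t=cam(n); q=(np.atleast_2d(X)@R.T+t)@K.T; return q[:,:2]/q[:,2:]
def ray(n,uv,z):
    K,R,t=cam(n); uv=np.atleast_2d(uv); d=np.linalg.solve(K,np.c_[uv,np.ones(len(uv))].T).T@R; c=-R.T@t
    return c+d*((z-c[2])/d[:,2])[:,None]
E
python3 - <<'E'
from h import *
for c in('top','scene'):
    save(c,c+'0.png'); K,R,t=cam(c); print(c,K.round(1).tolist(),(-R.T@t).round(),R.round(2).tolist())
    for n in ['frame','end_fence','side_fence','spare_board_mid','low_board_mid','mid_board_mid','dish','jar','scoop','brush']:
        for d in viewer.pinpoint(n,c)[:4]: print(n,round(d['confidence'],2),toworld(c,d['at']).round(1))
s=robot.observe();print(s['t'],s['tcp_rot'],s['contact_force'])
E
```

```text
pics
top [[389.9, 0.0, 258.3], [0.0, 389.9, 198.0], [0.0, 0.0, 1.0]] [ 481.    7. 1336.] [[0.01, -1.0, -0.01], [-1.0, -0.0, -0.1], [0.1, 0.01, -1.0]]
frame 0.72 [ 619.1 -175.6    2.1]
end_fence 0.69 [ 707.4 -179.2   67.7]
side_fence 0.74 [ 672.3 -106.2   67.6]
side_fence 0.71 [585.4 148.    8.5]
spare_board_mid 0.64 [585.7 148.1   4.9]
low_board_mid 0.59 [ 625.2 -182.    26.5]
dish 0.85 [416.6   3.9  -3.3]
jar 0.69 [772.2  -9.8   1.2]
brush 0.95 [ 566.1 -473.5   -3.1]
scene [[371.3, 0.0, 254.0], [0.0, 371.3, 193.1], [0.0, 0.0, 1.0]] [1119.  545. 1127.] [[-0.71, 0.7, -0.0], [0.56, 0.57, -0.6], [-0.42, -0.43, -0.8]]
frame 0.64 [ 621.9 -174.3   -1.8]
frame 0.59 [ 711.5 -178.9   66.3]
frame 0.37 [ 608.2 -182.3   35.6]
end_fence 0.93 [ 711.5 -176.1   67.2]
end_fence 0.27 [ 674.1 -108.4   65.3]
side_fence 0.62 [ 677.3 -110.5   67. ]
spare_board_mid 0.72 [583.4 151.2   7.5]
low_board_mid 0.6 [ 623.7 -174.2   24.6]
low_board_mid 0.57 [775.   -8.7  -4.4]
mid_board_mid 0.88 [ 607.8 -181.5   35.5]
mid_board_mid 0.33 [ 713.3 -180.3   66.9]
dish 0.71 [417.5   5.2  -2.1]
jar 0.79 [776.2  -6.9  -2.9]
scoop 0.79 [551.1 461.7  -4.2]
brush 0.82 [ 566.8 -472.1    1.1]
brush 0.47 [ 624.5 -176.2   21.5]
brush 0.47 [417.1   4.   -0.6]
1.1 [ 0.36762941  1.53934368 -0.36757434] [0.04845885 0.5797031  0.1307954 ]
```

View pics/top0.png

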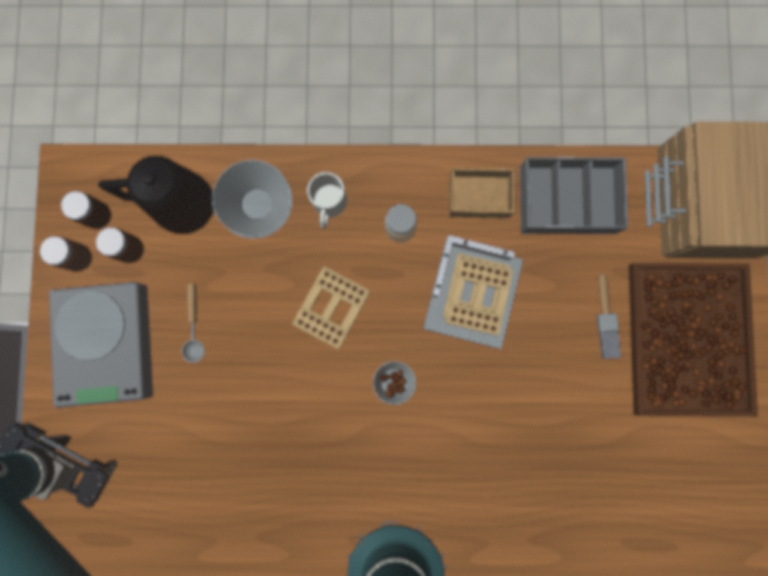

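View pics/scene0.png

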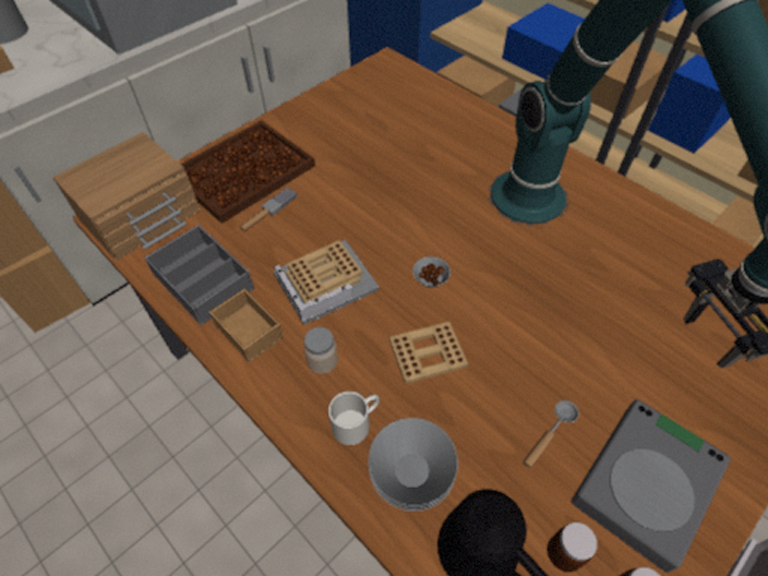

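```bash
python3 - <<'E'
import cv2
a=cv2.imread('pics/top0.png');cv2.imwrite('pics/z1.png',cv2.resize(a[200:330,380:560],None,fx=4,fy=4,interpolation=cv2.INTER_CUBIC))
a=cv2.imread('pics/scene0.png');cv2.imwrite('pics/z2.png',cv2.resize(a[220:420,180:420],None,fx=3,fy=3,interpolation=cv2.INTER_CUBIC))
E
```

```text
(no output)
```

View pics/z1.png

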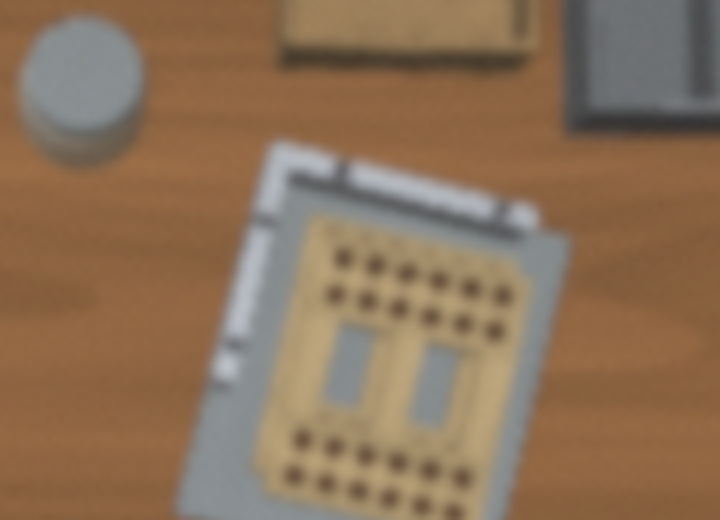

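View pics/z2.png

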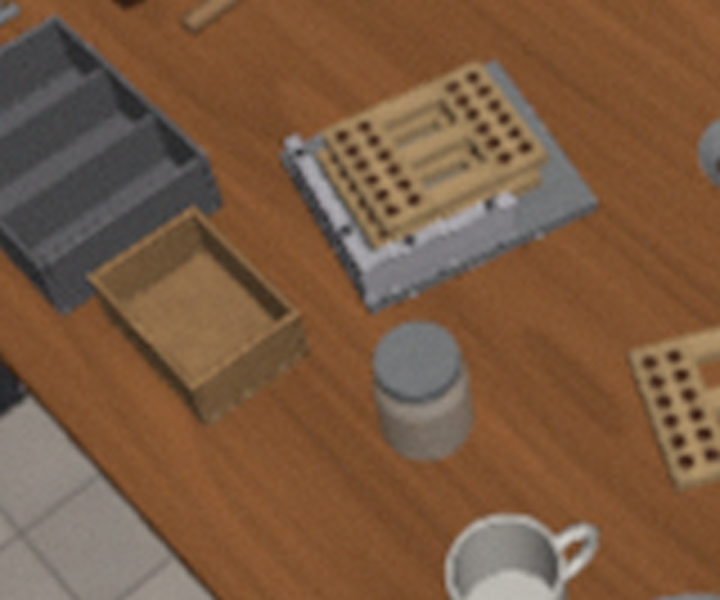

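```bash
cat > fit.py <<'E'
from h import *
from scipy.optimize import minimize
def box(x0,x1,y0,y1,z0,z1): return np.array([[x,y,z] for x in(x0,x1) for y in(y0,y1) for z in(z0,z1)],float)
FR=[box(-105,105,-90,90,0,18),box(93,105,-60,90,0,66),box(-30,105,78,90,0,66)]
BD=[box(-75,75,-60,60,-7,7)]
SL=[(-28,28,9,40),(-28,28,-40,-9)]
S=6
def render(n,boxes,p,z,off=(0,0)):
    c,s=np.cos(p[2]),np.sin(p[2]); R=np.array([[c,-s,0],[s,c,0],[0,0,1]])
    m=np.zeros((384*S,512*S),np.uint8)
    for b in boxes:
        q=proj(n,b@R.T+[p[0],p[1],z])+np.array(off)
        h=cv2.convexHull(((q+.5)*S).astype(np.float32)).round().astype(np.int32)
        cv2.fillConvexPoly(m,h,255)
    return cv2.resize(m,(512,384),interpolation=cv2.INTER_AREA)/255.
def fit(masks,boxes,p0,z,ignore=None):
    def cost(p):
        tot=0
        for n,m in masks.items():
            r=render(n,boxes,p,z); w=1 if ignore is None else ~ignore[n]
            tot+=(np.abs(r-m)*w).sum()/m.sum()
        return tot
    sim=np.array([p0,p0+np.array([6,0,0]),p0+np.array([0,6,0]),p0+np.array([0,0,.08])])
    r=minimize(cost,p0,method='Nelder-Mead',options=dict(initial_simplex=sim,xatol=.02,fatol=1e-5,maxiter=300))
    return r.x,r.fun
def masks(name,near,cams=('top','scene')):
    out={}
    for n in cams:
        for d in viewer.silhouettes(name,n):
            m=d['mask']; ys,xs=np.nonzero(m)
            c=np.array([xs.mean(),ys.mean()]); e=proj(n,near)[0]
            print(name,n,round(d['confidence'],2),m.sum(),c.round(1),e.round(1))
            if np.hypot(*(c-e))<12 and n not in out: out[n]=m
    return out
E
python3 - <<'E'
from fit import *
import pickle
M={}
for n in('top','scene'): M['im',n]=save(n,n+'1.png')
M['frame']=masks('frame',[620,-175,20]); M['spare']=masks('spare_board_mid',[585,149,7]); M['mid']=masks('mid_board_mid',[608,-181,39]); M['low']=masks('low_board_mid',[624,-178,25])
pickle.dump(M,open('M.pkl','wb'))
for n in('top','scene'):
  im=M['im',n].copy()
  for k,c in(('frame',(255,0,0)),('spare',(0,255,0)),('mid',(0,255,255)),('low',(255,0,255))):
    if n in M[k]:
        cs,_=cv2.findContours(M[k][n].astype(np.uint8),cv2.RETR_LIST,cv2.CHAIN_APPROX_NONE)
        for q in cs: 
            for (x,y) in q[:,0]: im[y,x]=c
  u,v=proj(n,[605,-20,20])[0].astype(int)
  cv2.imwrite(f'pics/o_{n}.png',cv2.resize(im[v-70:v+70,u-95:u+95,::-1],None,fx=4,fy=4,interpolation=cv2.INTER_NEAREST))
for k,b,p,z in(('frame',FR,[620,-175,-.25],0),('spare',BD,[585,149,-.5],7),('mid',BD,[608,-181,-.18],39)):
  print(k,fit(M[k],b,np.array(p),z))
  for n in M[k]: print('  ',n,fit({n:M[k][n]},b,np.array(p),z))
E
```

```text
frame top 0.93 1916 [313.4 192.5] [316.  194.6]
frame top 0.63 436 [266.5 148.3] [316.  194.6]
frame scene 0.58 891 [217.9 196.6] [215.9 184.5]
spare_board_mid top 0.83 1384 [220.7 204. ] [220.7 204.7]
spare_board_mid top 0.16 514 [404.7 215. ] [220.7 204.7]
spare_board_mid scene 0.86 1353 [284.6 234.9] [285.  233.6]
mid_board_mid top 0.77 1411 [319.4 196.7] [318.6 197.6]
mid_board_mid scene 0.7 927 [215.9 179.5] [216.8 178.7]
low_board_mid top 0.8 321 [314.9 188.5] [317.  193.3]
low_board_mid top 0.73 1554 [311.2 191.3] [317.  193.3]
low_board_mid scene 0.7 145 [208.5 187.4] [214.4 183.8]
low_board_mid scene 0.6 402 [286.7 181.3] [214.4 183.8]
frame (array([ 6.19500745e+02, -1.74146714e+02, -2.50962804e-01]), np.float64(0.8701973064800033))
   top (array([ 6.19500745e+02, -1.74146714e+02, -2.50962804e-01]), np.float64(0.8701973064800033))
spare (array([ 5.88112762e+02,  1.49146187e+02, -4.86763817e-01]), np.float64(0.3222298201158884))
   top (array([ 5.87349460e+02,  1.48936519e+02, -4.93916873e-01]), np.float64(0.21089198685254448))
   scene (array([ 5.88314490e+02,  1.49685559e+02, -4.81764111e-01]), np.float64(0.10945031375447442))
mid (array([ 6.11634770e+02, -1.83073324e+02, -2.27247557e-01]), np.float64(0.4228602281227874))
   top (array([ 6.11544659e+02, -1.82896225e+02, -2.27330863e-01]), np.float64(0.21222606689734716))
   scene (array([ 6.11555298e+02, -1.82529407e+02, -2.33592821e-01]), np.float64(0.20883727816908854))
```

View pics/o_top.png

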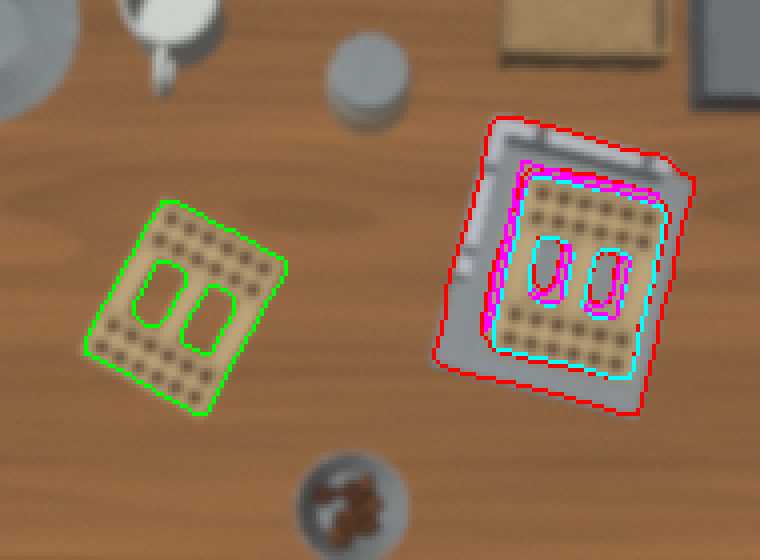

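View pics/o_scene.png

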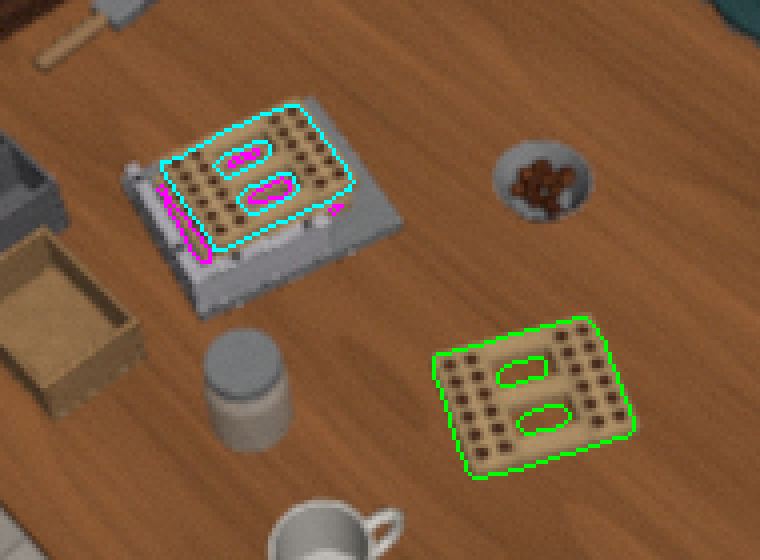

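```bash
cat >> fit.py <<'E'
def fill(m):
    cs,_=cv2.findContours(m.astype(np.uint8),cv2.RETR_EXTERNAL,cv2.CHAIN_APPROX_NONE)
    o=np.zeros(m.shape,np.uint8); cv2.drawContours(o,cs,-1,1,-1); return o.astype(bool)
E
python3 - <<'E'
from fit import *
import pickle
M=pickle.load(open('M.pkl','rb'))
full={}
for n in('top','scene'):
    best=max([d['mask'] for d in viewer.silhouettes('frame',n)],key=lambda m:m.sum() if True else 0)
    full[n]=fill(best|M['mid'].get(n,0)|M['low'].get(n,0)); print(n,full[n].sum())
for n in full: print('frame',n,fit({n:full[n]},FR+[box(-75,75,-60,60,32,46)] if 0 else FR,np.array([619.5,-174,-.251]),0))
print('frame both',fit(full,FR,np.array([619.5,-174,-.251]),0))
for k,p,zs in(('spare',[588,149,-.487],(7,)),('mid',[611.6,-183,-.227],(39,))):
  f={n:fill(M[k][n]) for n in M[k]}
  for n in f: print(k,n,fit({n:f[n]},BD,np.array(p),zs[0]))
  for z in (zs[0]-6,zs[0],zs[0]+6): print(k,z,fit(f,BD,np.array(p),z))
f={n:fill(M['low'][n]|M['mid'][n]) for n in ('top',)}
E
```

```text
top 3497
scene 2133
frame top (array([ 6.19672668e+02, -1.73630750e+02, -2.47000580e-01]), np.float64(0.02476969054707957))
frame scene (array([ 6.20662095e+02, -1.74631663e+02, -2.35612873e-01]), np.float64(0.08645468501512184))
frame both (array([ 6.20010134e+02, -1.74185797e+02, -2.51219684e-01]), np.float64(0.11197452220961149))
spare top (array([ 5.87408439e+02,  1.49122994e+02, -4.89736425e-01]), np.float64(0.03520686395695485))
spare scene (array([ 5.88377866e+02,  1.49838271e+02, -4.74015953e-01]), np.float64(0.03925639459936224))
spare 1 (array([ 5.87329742e+02,  1.48555828e+02, -4.86955395e-01]), np.float64(0.09925821280390035))
spare 7 (array([ 5.87753214e+02,  1.49857019e+02, -4.90002658e-01]), np.float64(0.07618305864439265))
spare 13 (array([ 5.89106845e+02,  1.50725663e+02, -4.87928467e-01]), np.float64(0.10922097231842295))
mid top (array([ 6.11476963e+02, -1.82981477e+02, -2.31415447e-01]), np.float64(0.029991382465087178))
mid scene (array([ 6.11620770e+02, -1.82069406e+02, -2.29567808e-01]), np.float64(0.06568254678297174))
mid 33 (array([ 6.10827020e+02, -1.84510132e+02, -2.20819264e-01]), np.float64(0.1092355430965843))
mid 39 (array([ 6.11846310e+02, -1.82942611e+02, -2.34613428e-01]), np.float64(0.0945683002817946))
mid 45 (array([ 6.11947005e+02, -1.81176818e+02, -2.27503151e-01]), np.float64(0.1310290281073296))
```

```bash
cat >> h.py <<'E'
from scipy.spatial.transform import Rotation as Ro
F=np.array([619.8,-173.9]); YF=-0.248
def rot(yaw,flip=False):
    if flip: yaw=yaw+np.pi
    c,s=np.cos(yaw),np.sin(yaw)
    return Ro.from_matrix(np.array([[0,-s,c],[0,c,s],[-1,0,0]])).as_rotvec()
def fw(x,y,z):
    c,s=np.cos(YF),np.sin(YF); return [F[0]+c*x-s*y,F[1]+s*x+c*y,z]
def st(tag=''):
    s=robot.observe(); print(tag,'t',round(s['t'],2),'tcp',np.round(s['tcp_pos'],1),'f',np.round(s['contact_force'],1),'g',round(s['grip_width'],3)); return s
E
python3 - <<'E'
from h import *
for y in (-.49,-.248,-.248+np.pi/2,-.248-np.pi/2):
  for f in (0,1):
    q=kin.ik([620,-150 if y!=-.49 else 150,60],rot(y,f)); print(y,f,None if q is None else np.round(q,2))
q=rot(-.49)
grip(0.34,20)
st()
robot.movep([587.8,149.5,60],rot(-.49)); st('above')
robot.servo_line([587.8,149.5,3],feed=100); st('down')
save('top','g_top.png');save('scene','g_scene.png')
a=cv2.imread('pics/g_scene.png');cv2.imwrite('pics/g_z.png',cv2.resize(a[240:440,340:540],None,fx=3,fy=3))
E
```

```text
-0.49 0 [-0.4   0.58  0.15  1.73 -0.11  0.85  0.88]
-0.49 1 [-1.09  1.05  1.34  1.77 -1.08  1.27 -1.52]
-0.248 0 [-0.1   0.6   0.39  1.74 -0.29  0.86  1.74]
-0.248 1 [-0.34  0.68  0.74  1.76 -0.56  0.93 -1.18]
1.3227963267948966 0 [-0.61  1.05  1.34  1.77 -1.08  1.27 -2.37]
1.3227963267948966 1 [-0.25  0.64  0.61  1.75 -0.45  0.89  0.31]
-1.8187963267948966 0 [-0.25  0.64  0.61  1.75 -0.45  0.89  0.31]
-1.8187963267948966 1 [-0.61  1.05  1.34  1.77 -1.08  1.27 -2.37]
 t 2.69 tcp [293.7 579.9 175. ] f [-0.1  0.8 -0.6] g 0.34
above t 4.62 tcp [587.6 151.3  60.2] f [-0.5 -0.3 -1.1] g 0.343
down t 5.34 tcp [588.1 149.6   3.2] f [0.4 0.2 0.3] g 0.34
```

View pics/g_z.png

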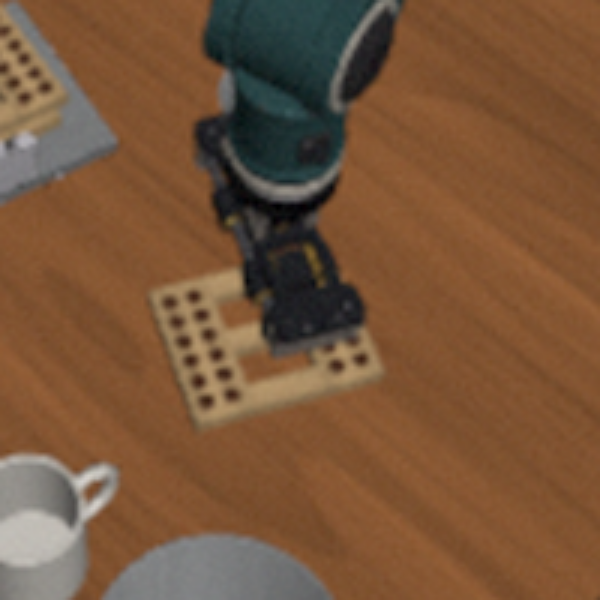

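The gripper straddles the bar of the spare board at about (300, 330) in the crop, with its fingers in the slots. I'm gripping and lifting.

```bash
python3 - <<'E'
from h import *
grip(0,25); st('grip')
p=[587.8,149.5]
robot.servo_line(p+[130],feed=150); st('lift')
robot.movep(fw(10,10,130),rot(YF)); robot.hold(.2); st('over')
save('top','l_top.png');save('scene','l_scene.png')
a=cv2.imread('pics/l_scene.png');b=cv2.imread('pics/l_top.png')
cv2.imwrite('pics/l_z.png',np.hstack([cv2.resize(a[150:350,230:430],(400,400)),cv2.resize(b[180:380,370:570],(400,400))]))
E
```

```text
grip t 6.03 tcp [587.8 149.5   3. ] f [ 0.9 -0.7 -0.3] g 0.003
lift t 7.03 tcp [587.  149.3 129.1] f [-0.2  1.  -0.8] g 0.004
over t 8.45 tcp [ 632.3 -164.8  130. ] f [0.2 0.2 0. ] g 0.006
```

View pics/l_z.png

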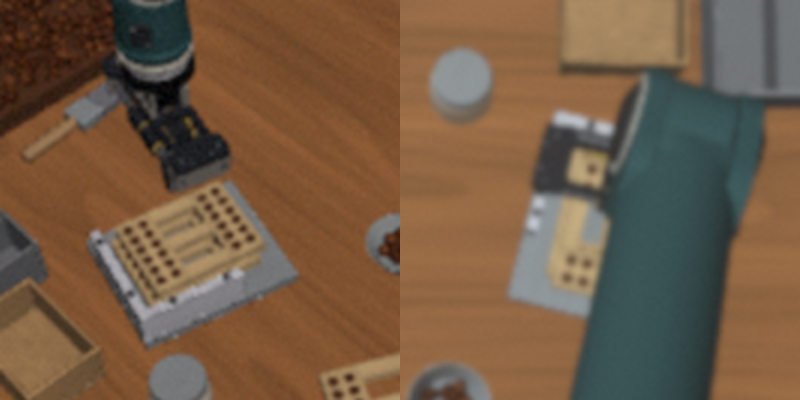

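```bash
python3 - <<'E'
import cv2,numpy as np
from h import *
for n in('g','l'):
    a=cv2.imread(f'pics/{n}_scene.png');b=cv2.imread(f'pics/{n}_top.png')
    cv2.imwrite(f'pics/{n}_w.png',np.hstack([cv2.resize(a[140:440,240:540],(400,400)),cv2.resize(b[200:400,260:460],(400,400))]))
for c in('g','l'): pass
for c in ('top','scene'): print(c,proj(c,[588,149.5,3])*1.5, proj(c,[632,-165,130])*1.5)
E
```

```text
top [[331.07427002 305.95144739]] [[476.33056034 280.61164626]]
scene [[426.72431837 352.14431285]] [[318.71530381 253.12484615]]
```

View pics/g_w.png

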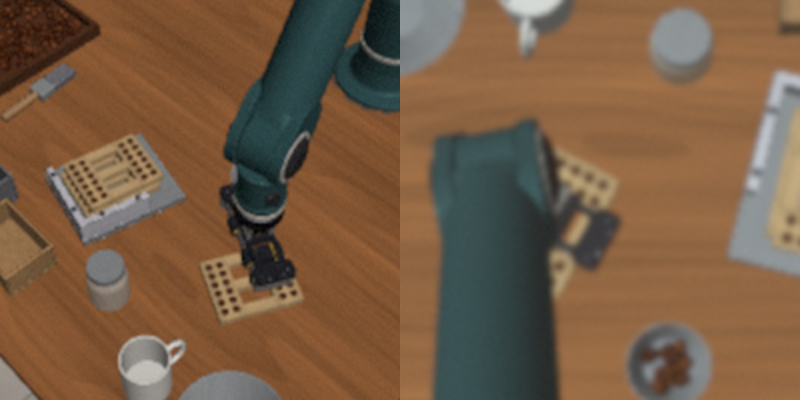

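View pics/l_w.png

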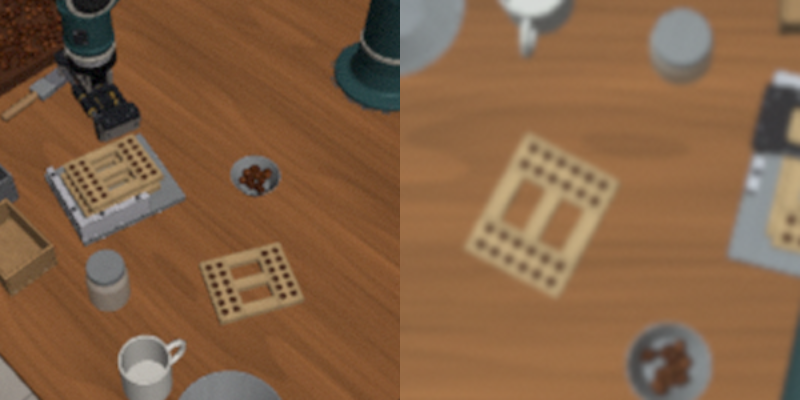

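View pics/l_scene.png

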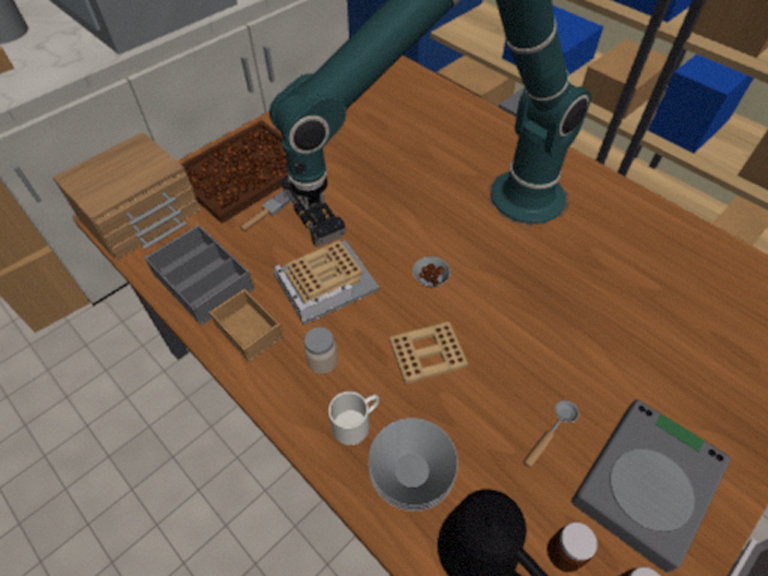

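```bash
python3 - <<'E'
from h import *
print(Ro.from_rotvec([ 0.36762941,1.53934368,-0.36757434]).as_matrix().round(2))
s=st(); print(Ro.from_rotvec(s['tcp_rot']).as_matrix().round(2), np.round(s['joints'],2)); print(Ro.from_rotvec(rot(YF)).as_matrix().round(2))
E
```

```text
[[ 0.    0.45  0.89]
 [ 0.    0.89 -0.45]
 [-1.    0.    0.  ]]
 t 8.55 tcp [ 632.2 -165.5  130.1] f [-0.4 -0.6  0.2] g 0.005
[[ 0.    0.24  0.97]
 [ 0.    0.97 -0.24]
 [-1.    0.    0.  ]] [ 0.06  0.52  0.2   1.64 -0.12  0.99  1.63]
[[ 0.    0.25  0.97]
 [-0.    0.97 -0.25]
 [-1.    0.    0.  ]]
```

```bash
python3 - <<'E'
from h import *
def ov(fn,n,tcp,yaw,half,out):
    a=cv2.imread(fn); tcp=np.array(tcp,float); y=np.array([-np.sin(yaw),np.cos(yaw),0]); z=np.array([np.cos(yaw),np.sin(yaw),0]); u=np.array([0,0,1.])
    P=lambda X:(proj(n,X)[0]*1.5).astype(float)
    c=P(tcp+40*u); k=4; W=95; x0,y0=int(c[0]-W),int(c[1]-W); x0=max(0,min(x0,768-2*W));y0=max(0,min(y0,576-2*W))
    b=cv2.resize(a[y0:y0+2*W,x0:x0+2*W],None,fx=k,fy=k,interpolation=cv2.INTER_CUBIC)[:2*W*k]
    q=lambda X:tuple(int(v) for v in (P(X)-[x0,y0])*k)
    for sg in(-1,1):
        cv2.line(b,q(tcp+sg*half*y),q(tcp+sg*half*y+88*u),(0,255,0),1)
    cv2.line(b,q(tcp-half*y),q(tcp+half*y),(0,0,255),1); cv2.line(b,q(tcp-10*z),q(tcp+10*z),(255,0,0),2)
    return cv2.resize(b,(400,400))
r1=np.hstack([ov('pics/scene1.png','scene',[293.7,579.9,175],-.467,46,''),ov('pics/g_scene.png','scene',[588,149.5,3],-.49,15.6,'')])
cv2.imwrite('pics/ov.png',r1)
r1=np.hstack([ov('pics/l_scene.png','scene',[632.3,-165,130],-.248,9,''),ov('pics/top1.png','top',[293.7,579.9,175],-.467,46,'')])
cv2.imwrite('pics/ov2.png',r1)
E
```

```text
(no output)
```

View pics/ov.png

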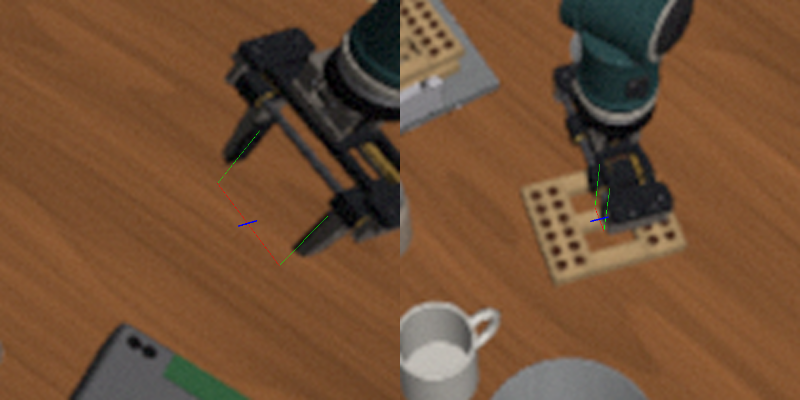

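View pics/ov2.png

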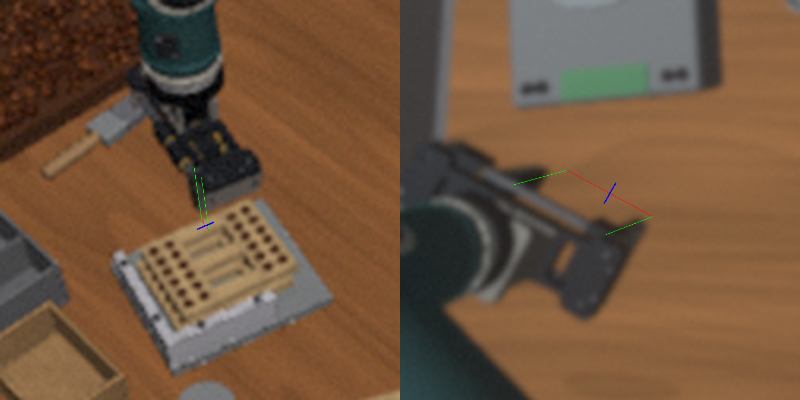

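```bash
cat >> h.py <<'E'
def ov(fn,n,tcp,yaw,half,sz=400):
    a=cv2.imread(fn); tcp=np.array(tcp,float); y=np.array([-np.sin(yaw),np.cos(yaw),0]); z=np.array([np.cos(yaw),np.sin(yaw),0]); u=np.array([0,0,1.])
    P=lambda X:(proj(n,X)[0]*1.5).astype(float)
    c=P(tcp+40*u); k=4; W=75; x0,y0=int(c[0]-W),int(c[1]-W); x0=max(0,min(x0,768-2*W));y0=max(0,min(y0,576-2*W))
    b=cv2.resize(a[y0:y0+2*W,x0:x0+2*W],None,fx=k,fy=k,interpolation=cv2.INTER_CUBIC)
    q=lambda X:tuple(int(v) for v in (P(X)-[x0,y0])*k)
    for sg in(-1,1):
        cv2.line(b,q(tcp+sg*half*y),q(tcp+sg*half*y+88*u),(0,255,0),1)
    cv2.line(b,q(tcp-half*y),q(tcp+half*y),(0,0,255),1); cv2.line(b,q(tcp-10*z),q(tcp+10*z),(255,0,0),1)
    return cv2.resize(b,(sz,sz))
E
python3 - <<'E'
from h import *
p=[480,-120,130]
robot.movep(p,rot(.9)); robot.hold(.1); s=st()
save('scene','t1.png'); a=ov('pics/t1.png','scene',s['tcp_pos'],.9,1)
grip(0.34); s=st()
save('scene','t2.png'); b=ov('pics/t2.png','scene',s['tcp_pos'],.9,15.6)
cv2.imwrite('pics/t.png',np.hstack([a,b]))
E
```

```text
t 9.6 tcp [ 481.  -120.3  130.1] f [ 1.  -0.3  0.7] g 0.006
 t 10.27 tcp [ 480. -120.  130.] f [ 0.4 -0.2 -0.1] g 0.336
```

View pics/t.png

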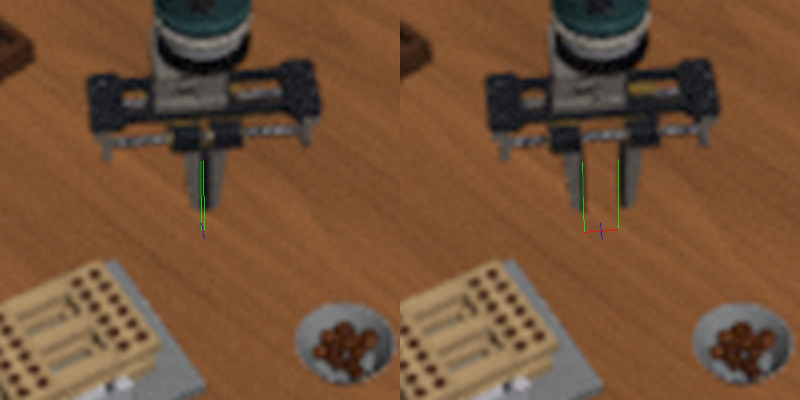

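```bash
python3 - <<'E'
from h import *
grip(0)
robot.movep([440,-170,10],rot(.9)); s=st()
b=np.mean([robot.observe()['contact_force'] for _ in range(3)],0)
for z in np.arange(2,-34,-2.):
    robot.servo_line([440,-170,z],feed=40); s=robot.observe(); f=s['contact_force']
    if f[2]>3: break
print(z); st()
robot.servo_line([440,-170,60]); st()
E
```

```text
t 11.51 tcp [ 441.1 -169.8   10.5] f [ 0.4  0.8 -0.1] g 0.003
-32.0
 t 16.11 tcp [ 439.9 -170.   -32.1] f [ 0.1 -0.1 -0.2] g 0.003
 t 16.88 tcp [ 439.5 -169.9   59.6] f [ 0.5  0.6 -0.2] g 0.008
```

```bash
python3 - <<'E'
from h import *
robot.servo_line([440,-170,-32],feed=200); s=st()
save('scene','u1.png'); a=ov('pics/u1.png','scene',s['tcp_pos'],.9,1)
save('top','u2.png'); b=ov('pics/u2.png','top',s['tcp_pos'],.9,1)
cv2.imwrite('pics/u.png',np.hstack([a,b]))
E
```

```text
t 17.48 tcp [ 439.7 -169.9  -32.4] f [-0.3 -0.6  0.4] g 0.004
```

View pics/u.png

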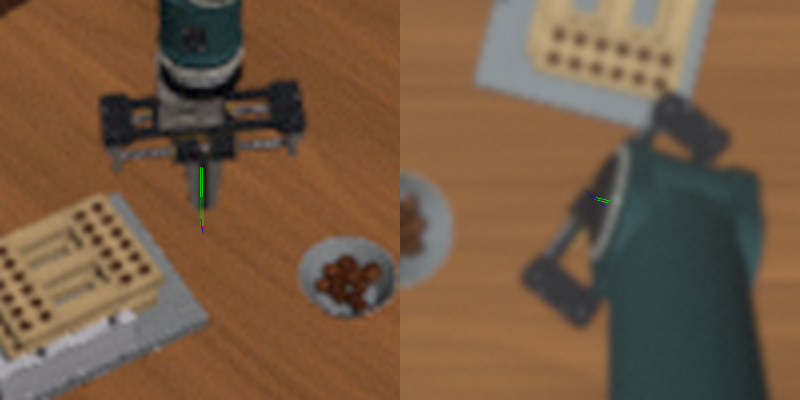

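```bash
python3 - <<'E'
from h import *
for z in np.arange(-34,-50,-1.5):
    robot.servo_line([440,-170,z],feed=40); s=robot.observe(); f=s['contact_force']; print(z,f.round(1) if hasattr(f,'round') else f, np.round(s['tcp_pos'][2],1))
    if f[2]>2.5: break
robot.servo_line([440,-170,-25]); st()
E
```

```text
-34.0 [0.7 0.5 0.4] -33.4
-35.5 [-0.6 -0.3  0.9] -35.4
-37.0 [-0.5  0.8  0.8] -37.1
-38.5 [-0.1  0.2  0.3] -38.6
-40.0 [-1.7  1.4 10.7] -39.2
 t 19.08 tcp [ 440.8 -170.3  -24.5] f [ 0.5  0.3 -0.5] g 0.007
```

```bash
python3 - <<'E'
from h import *
s=st()
im=viewer.read_camera('scene'); 
tcp=np.array(s['tcp_pos']); print(s['tcp_rot'])
c=proj('scene',tcp+[0,0,39])[0]; print(c)
x0,y0=int(c[0])-20,int(c[1])-25
b=cv2.resize(im[y0:y0+35,x0:x0+40,::-1],None,fx=16,fy=16,interpolation=cv2.INTER_NEAREST)
q=lambda X:tuple(int(v) for v in (proj('scene',X)[0]+.5-[x0,y0])*16)
yaw=.9; y=np.array([-np.sin(yaw),np.cos(yaw),0]); z=np.array([np.cos(yaw),np.sin(yaw),0])
B=tcp+[0,0,39]
pts=[B+a*y*18+d*z*10 for a,d in((-1,-1),(-1,1),(1,1),(1,-1))]
for i in range(4):
    cv2.line(b,q(pts[i]),q(pts[(i+1)%4]),(0,255,0),1); cv2.line(b,q(pts[i]),q(pts[i]+[0,0,40]),(255,255,0),1)
cv2.imwrite('pics/v.png',b)
E
```

```text
t 19.08 tcp [ 440.8 -170.3  -24.5] f [ 0.5  0.3 -0.5] g 0.007
[-0.70347218  1.45269414  0.70121464]
[250.77062476 161.08258309]
```

View pics/v.png

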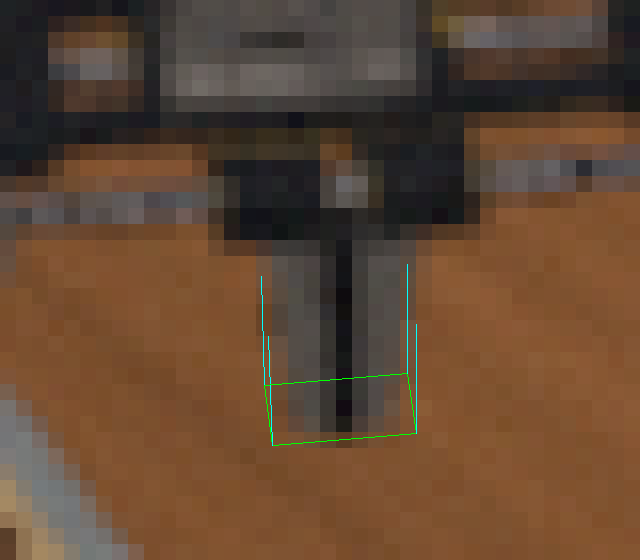

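The shut fingertips are 39 mm higher than the reported TCP. The table touch and the picture agree on this, and the horizontal position is right. I'm correcting z by this and regrasping.

```bash
cat >> h.py <<'E'
DZ=39.
E
python3 - <<'E'
from h import *
robot.servo_line([440,-170,60],feed=300)
robot.movep([500,0,90],rot(-.3))
grip(0.34,25)
robot.movep([587.8,149.5,40-DZ],rot(-.49))
robot.servo_line([587.8,149.5,3-DZ],feed=60); st('down')
grip(0,25); s=st('grip')
if s['grip_width']>.1:
    robot.servo_line([587.8,149.5,120-DZ],feed=150); robot.hold(.2);st('lift')
save('scene','w.png'); cv2.imwrite('pics/w_z.png',ov('pics/w.png','scene',s['tcp_pos'],-.49,9,600))
E
```

```text
down t 23.07 tcp [587.9 149.5 -36.1] f [ 0.4 -0.6 -0.2] g 0.341
grip t 23.43 tcp [588.1 149.6 -35.6] f [-0.1  0.1  1. ] g 0.191
lift t 24.56 tcp [587.1 149.3  79.9] f [-0.7 -0.5 -2.5] g 0.19
```

View pics/w.png

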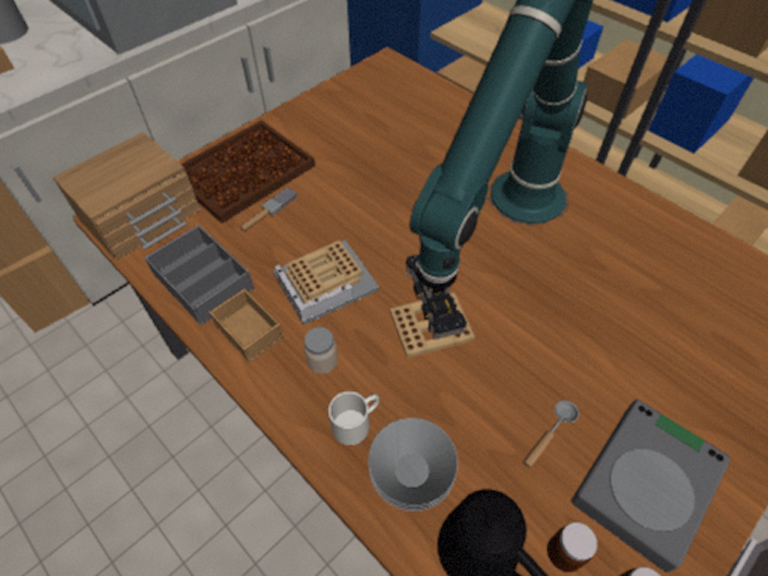

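```bash
python3 - <<'E'
from h import *
robot.movep(fw(10,10,110-DZ),rot(YF)); robot.hold(.15)
robot.servo_line(fw(10,10,53-DZ),feed=80); st('53')
for z in (51,50,49,48.):
    robot.servo_line(fw(10,10,z-DZ),feed=30); s=st(z)
    if s['contact_force'][2]>1: break
grip(0.34); st('open')
robot.servo_line(fw(10,10,110-DZ),feed=150)
robot.movep(fw(-140,-20,110-DZ),rot(YF)); st('away')
for c in('top','scene'): save(c,f'p_{c}.png')
a=cv2.imread('pics/p_scene.png');b=cv2.imread('pics/p_top.png')
cv2.imwrite('pics/p_z.png',np.hstack([cv2.resize(a[200:350,250:400],(400,400)),cv2.resize(b[210:370,400:560],(400,400))]))
E
```

```text
53 t 26.84 tcp [ 632.4 -166.8   14.3] f [ 0.9  0.1 -1.4] g 0.191
51 t 27.09 tcp [ 632.1 -166.7   12.3] f [-0.4 -0.2 -1.2] g 0.19
50 t 27.34 tcp [ 632.  -166.6   11. ] f [-0.7  0.2 -2.4] g 0.194
49 t 27.59 tcp [ 632.3 -166.8   10.4] f [ 0.  -0.3  0.7] g 0.192
48.0 t 27.84 tcp [ 632.6 -166.8   10.4] f [-2.5  1.1  8.2] g 0.196
open t 28.24 tcp [ 631.8 -166.6    8.7] f [ 0.3 -0.2 -0.4] g 0.341
away t 29.47 tcp [ 479.5 -158.9   70.7] f [0.3 0.7 0.3] g 0.338
```

View pics/p_z.png

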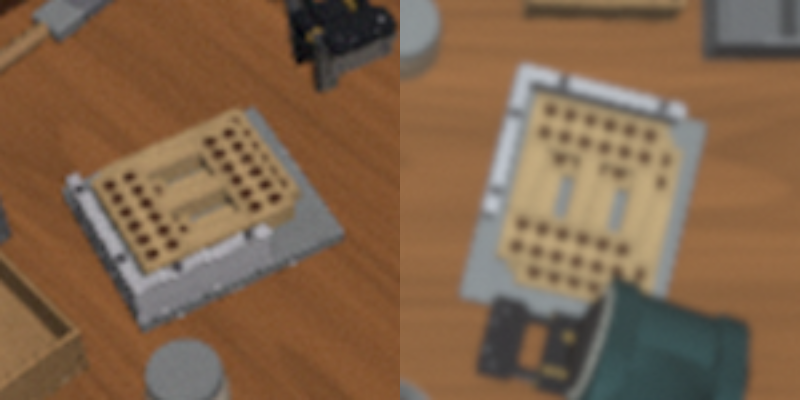

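Spare is on top, inside both fences with clearance all round (board corners about (520,95)–(500,280) in the top crop). Next I push toward the end fence, then toward the side fence.

```bash
cat >> h.py <<'E'
def fforce(n=2):
    f=np.mean([robot.observe()['contact_force'] for _ in range(n)],0); c,s=np.cos(YF),np.sin(YF)
    return np.array([c*f[0]+s*f[1],-s*f[0]+c*f[1],f[2]])
def press(axis,fixed,start,stop,z,thr,step=.5):
    v=start
    while v<=stop:
        p=(v,fixed) if axis==0 else (fixed,v)
        robot.servo_line(fw(*p,z),feed=20); f=fforce(); print(round(v,1),f.round(1),end=' | ')
        if f[axis]<-thr: break
        v+=step
    print(); return v
E
python3 - <<'E'
from h import *
z=21.5-DZ
grip(0.55,30)
robot.movep(fw(-114,4,40-DZ),rot(YF))
robot.servo_line(fw(-114,4,z),feed=120); st('x start'); print(fforce())
robot.servo_line(fw(-71,4,z),feed=50); print('x pre',fforce())
robot.servo_line(fw(-80,4,z),feed=100)
robot.servo_line(fw(-80,4,75-DZ),feed=200)
robot.movep(fw(-60,-125,75-DZ),rot(YF+np.pi/2,True))
st()
for c in('top','scene'): save(c,f'q_{c}.png')
a=cv2.imread('pics/q_scene.png');b=cv2.imread('pics/q_top.png')
cv2.imwrite('pics/q_z.png',np.hstack([cv2.resize(a[200:350,250:400],(400,400)),cv2.resize(b[210:370,400:560],(400,400))]))
E
```

```text
x start t 30.75 tcp [ 510.  -142.8  -16.4] f [-0.6 -0.3  0.2] g 0.551
[-0.52721625 -0.44169453  0.22397348]
x pre [-0.13088826  1.02045487  0.12702571]
 t 33.43 tcp [ 530.5 -279.4   35. ] f [ 0.3 -0.2 -0.2] g 0.549
```

View pics/q_z.png

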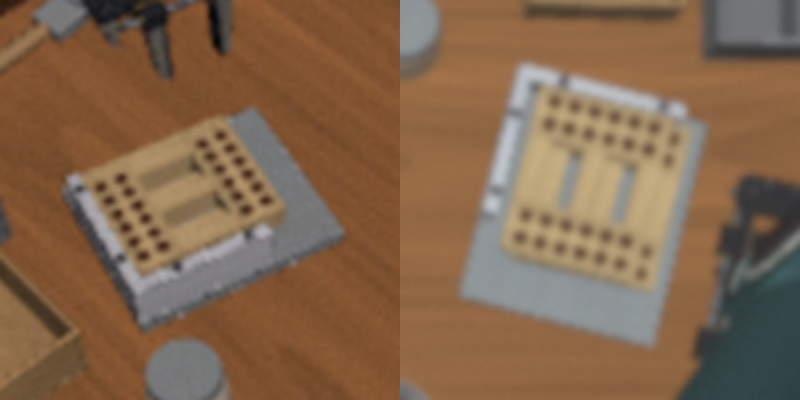

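```bash
python3 - <<'E'
from h import *
z=21.5-DZ; R=rot(YF+np.pi/2,True)
grip(0.76,30)
robot.movep(fw(16,-100,75-DZ),R)
robot.servo_line(fw(16,-100,z),feed=150); st('y start')
robot.servo_line(fw(16,-57,z),feed=50); print('y pre',fforce())
v=press(1,16,-56,-46,z,4)
robot.servo_line(fw(16,-75,z),feed=120)
robot.servo_line(fw(16,-100,75-DZ),feed=250)
st()
for c in('top','scene'): save(c,f'r_{c}.png')
a=cv2.imread('pics/r_scene.png');b=cv2.imread('pics/r_top.png')
cv2.imwrite('pics/r_z.png',np.hstack([cv2.resize(a[200:350,250:400],(400,400)),cv2.resize(b[210:370,400:560],(400,400))]))
E
```

```text
y start t 34.93 tcp [ 610.1 -275.4  -17.4] f [-0.2 -0.5  0.4] g 0.758
y pre [ 0.57065759 -0.70132677 -0.74159631]
-56 [-1.1 -0.2 -0. ] | -55.5 [ 0.2 -1.1 -0.8] | -55.0 [-0.2 -1.7 -0.2] | -54.5 [-0.7 -1.4 -1.9] | -54.0 [ 0.8 -2.1 -0.3] | -53.5 [-0.4 -1.8 -0.9] | -53.0 [ 0.8 -0.6 -0.1] | -52.5 [ 0.2 -1.7  0.1] | -52.0 [-1.1 -2.6  0.4] | -51.5 [-0.4 -2.   0.3] | -51.0 [-0.1 -3.6  0.1] | -50.5 [-0.3 -4.8  0.2] | 
 t 39.67 tcp [ 611.9 -274.4   37.3] f [-0.   0.3 -0.1] g 0.755
```

View pics/r_z.png

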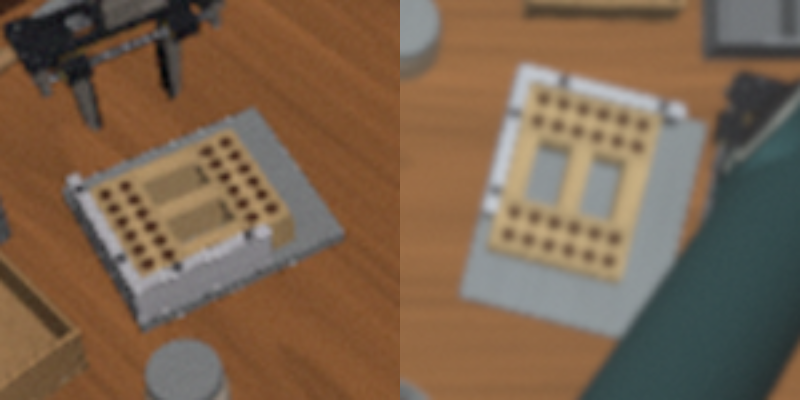

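```bash
python3 - <<'E'
from h import *
z=21.5-DZ
robot.movep(fw(-110,-60,75-DZ),rot(YF)); grip(0.55,30)
robot.movep(fw(-100,16,45-DZ),rot(YF))
robot.servo_line(fw(-90,16,z),feed=150)
robot.servo_line(fw(-69.5,16,z),feed=50); st('x pre')
v=press(0,16,-69,-60,z,6,.6)
robot.servo_line(fw(-85,16,z),feed=120)
robot.servo_line(fw(-120,0,75-DZ),feed=250)
st()
for c in('top','scene'): save(c,f's_{c}.png')
a=cv2.imread('pics/s_scene.png');b=cv2.imread('pics/s_top.png')
cv2.imwrite('pics/s_z.png',np.hstack([cv2.resize(a[200:350,250:400],(400,400)),cv2.resize(b[210:370,400:560],(400,400))]))
E
```

```text
x pre t 42.73 tcp [ 556.6 -141.4  -17.5] f [-0.4 -0.   0.8] g 0.549
-69 [-0.2 -0.1  0.4] | -68.4 [ 0.2 -0.1  1. ] | -67.8 [ 0.   0.6 -0.7] | -67.2 [-2.8 -0.9  1.5] | -66.6 [-5.1  0.5  3.2] | -66.0 [-6.4  0.7  4.1] | 
 t 44.95 tcp [ 505.2 -144.9   37. ] f [ 0.7  0.4 -0.8] g 0.553
```

View pics/s_z.png

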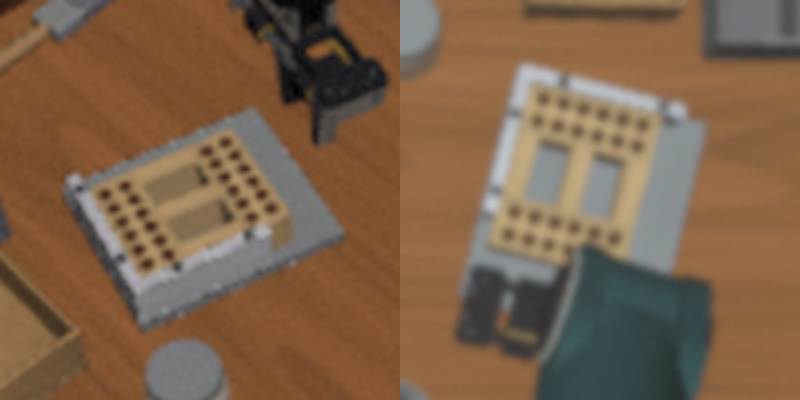

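```bash
python3 - <<'E'
from h import *
z=21.5-DZ; R=rot(YF+np.pi/2,True)
robot.movep(fw(-90,-115,75-DZ),R); grip(0.76,30)
robot.movep(fw(16,-95,50-DZ),R)
robot.servo_line(fw(16,-75,z),feed=150)
robot.servo_line(fw(16,-54,z),feed=60); st('y pre')
v=press(1,16,-53.4,-47,z,7,.6)
robot.servo_line(fw(16,-75,z),feed=120)
robot.servo_line(fw(0,-110,75-DZ),feed=250)
st()
for c in('top','scene'): save(c,f'v_{c}.png')
a=cv2.imread('pics/v_scene.png');b=cv2.imread('pics/v_top.png')
cv2.imwrite('pics/v_z.png',np.hstack([cv2.resize(a[200:350,250:400],(400,400)),cv2.resize(b[210:370,400:560],(400,400))]))
E
```

```text
y pre t 47.94 tcp [ 622.3 -229.7  -17.3] f [-0.3 -0.3 -0. ] g 0.756
-53.4 [-0.   0.6  0.3] | -52.8 [1.8 0.2 0.5] | -52.2 [-0.2 -0.3  0.4] | -51.6 [ 1.2 -0.4 -0.8] | -51.0 [-0.1 -1.6 -0.6] | -50.4 [-0.2 -4.2 -1.5] | -49.8 [ 0.5 -5.4 -1.4] | -49.2 [ 0.5 -6.5 -1.2] | -48.6 [ 0.8 -7.8 -0.6] | 
 t 50.98 tcp [ 593.7 -279.9   36.9] f [0.1 1.  0.2] g 0.759
```

View pics/v_z.png

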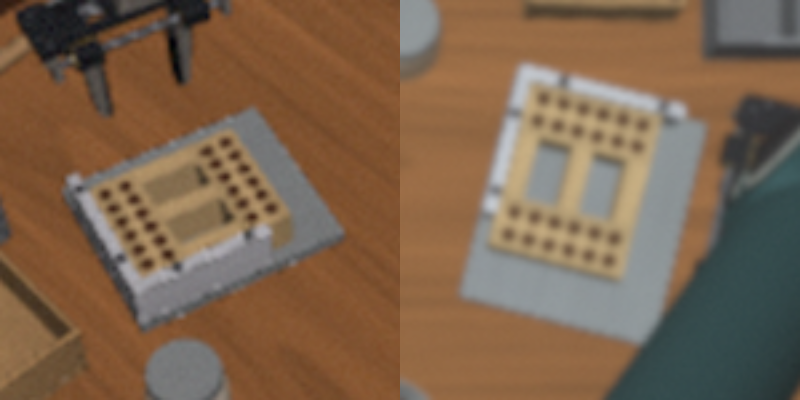

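```bash
python3 - <<'E'
from h import *
a=.05; cy,sy=np.cos(YF),np.sin(YF); ex=np.array([cy,sy,0]); ey=np.array([-sy,cy,0])
RY=(Ro.from_rotvec(a*ex)*Ro.from_rotvec(rot(YF+np.pi/2,True))).as_rotvec()
RX=(Ro.from_rotvec(-a*ey)*Ro.from_rotvec(rot(YF))).as_rotvec()
assert np.allclose(Ro.from_rotvec(RX).as_matrix()[:,0],[np.sin(a)*cy,np.sin(a)*sy,-np.cos(a)])
def T(axis,x,y,z):
    e=(ex,ey)[axis]; return np.array(fw(x,y,z))+39*(np.sin(a)*e-np.array([0,0,np.cos(a)]))
z=22
def go(axis,v0,v1,thr):
    v=v0
    while v<=v1:
        robot.servo_line(T(axis,*((v,16) if axis==0 else (16,v)),z),feed=25); f=fforce(); print(round(v,1),f.round(1),end=' | ')
        if f[axis]<-thr: break
        v+=.8
    print()
robot.movep(T(1,16,-80,40),RY); robot.servo_line(T(1,16,-70,z),feed=120); robot.servo_line(T(1,16,-54,z),feed=60)
go(1,-53,-46,5)
robot.servo_line(T(1,16,-70,z),feed=150); robot.servo_line(T(1,0,-95,70),feed=300); st()
E
```

```text
-53 [0.  0.8 0.4] | -52.2 [ 0.1  0.6 -0.1] | -51.4 [-0.6 -0.9  0. ] | -50.6 [ 0.6 -2.  -0.8] | -49.8 [-0.4 -4.3 -0.2] | -49.0 [-0.8 -6.  -0.5] | 
 t 54.26 tcp [ 598.1 -263.7   32.6] f [ 1.   0.7 -1.1] g 0.762
```

The tilted press loaded only the low board and met it at the same place, so that board is flush too. I'm retreating and doing the last check.

```bash
python3 - <<'E'
from fit import *
robot.movep([430,-330,150],rot(YF+np.pi/2,True)); s=st()
for c in('top','scene'): save(c,f'f_{c}.png')
m=masks('spare_board_mid',[640,-160,53]); f={n:fill(x) for n,x in m.items()}
for n in f: print('top board',n,fit({n:f[n]},BD,np.array([641,-161,-.248]),53))
fm={}
for n in('top',):
    q=[d['mask'] for d in viewer.silhouettes('frame',n)]; full=fill(max(q,key=lambda x:x.sum())|f.get(n,0)); print(full.sum()); print('frame',fit({n:full},FR,np.array([619.8,-174,-.248]),0))
for k in('dish','jar','brush','scoop'):
    d=viewer.pinpoint(k,'scene'); d and print(k,toworld('scene',d[0]['at']).round(1))
print('exp',fw(18,18,53)); st()
a=cv2.imread('pics/f_scene.png');b=cv2.imread('pics/f_top.png')
cv2.imwrite('pics/f_z.png',np.hstack([cv2.resize(a[200:350,250:400],(400,400)),cv2.resize(b[210:370,400:560],(400,400))]))
E
```

```text
t 55.12 tcp [ 431.4 -328.5  149.1] f [0.9 0.2 0.6] g 0.762
spare_board_mid top 0.95 1250 [312.8 187.2] [312.7 187.5]
spare_board_mid scene 0.88 1002 [212.7 183.7] [213.7 184.3]
top board top (array([ 6.41229654e+02, -1.60416858e+02, -2.66016380e-01]), np.float64(0.06571965482283708))
top board scene (array([ 6.41088600e+02, -1.64019447e+02, -2.60743252e-01]), np.float64(0.11821620033781302))
3349
frame (array([ 6.19438409e+02, -1.73595550e+02, -2.53333128e-01]), np.float64(0.033660618621888884))
dish [ 4.173e+02  5.200e+00 -1.000e-01]
jar [773.2  -8.3  -1. ]
brush [ 567.6 -473.9   -2.6]
scoop [545.6 462.7  -0.9]
exp [np.float64(641.6676767826656), np.float64(-160.86908628956266), 53]
 t 55.58 tcp [ 430.1 -329.9  149.7] f [-0.2  0.8 -0.6] g 0.761
```

View pics/f_z.png

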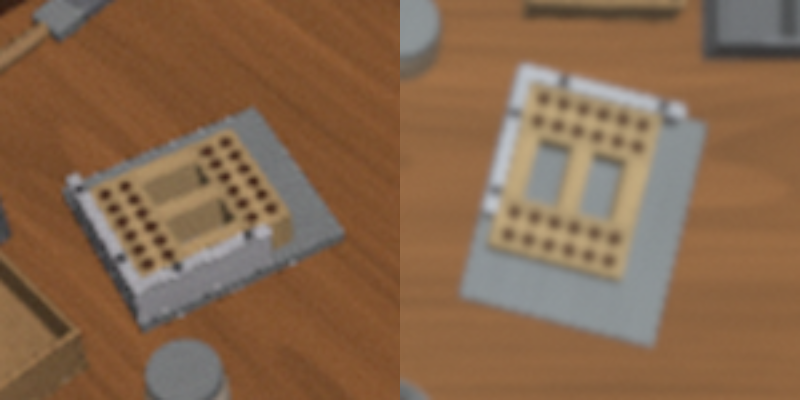

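```bash
python3 -c "
from h import *
robot.job_done(); st()"
```

```text
the job is handed in; nothing more can be done
the job is handed in; nothing more can be done
```

I put the spare board on top of the other two, the same way round. Then I squared the stack of three by pushing it against the end fence and the side fence. The job was handed in at about 56 s.

**Problem on the way:** the first grasp closed on air. A touch on the table showed the fingertips 39 mm higher than the reported TCP. I corrected for that and the second grasp held.

**Push forces:** the step readings in the presses stayed below 8 N, well under the 25 N that slides the frame.

**Last checks:**
- **Top board:** its fitted centre was (641.2, -160.4) from the top camera, against an expected (641.7, -160.9). The scene camera put it about 3 mm off in y, but the fence hides part of the board in that view. Both fits put the yaw within about 0.02 rad of the frame's.
- **Frame:** it did not move, within measurement: (619.4, -173.6), against (619.7, -173.6) from the same camera before.
- **Dish, jar and brush:** unmoved, within 3 mm.
- **Scoop:** it was measured 5.5 mm from its first reading. That is a bit over the network's stated 4 mm error, but the arm was never near it while low.

**Two hidden boards:** the two lower boards could not be seen well enough to measure directly. For them I rely on the straight fingers pushing all three together. An extra press on the low board in y met it at about the same place as before. I did not repeat that extra press in x.

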